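# Put the miniature back and shut the display case

## Robot

A 6-joint arm with a two-finger parallel gripper is mounted at the origin on the work surface. World frame = base frame: x ahead of the robot, y to its left, z up, the work surface at z = 0. Lengths are in mm, angles in rad, forces in N, time in s.
With the tool pointing down it reaches from about 275 to 750 mm from the base axis. Payload 10.2 kg.
Tool frame: the origin (TCP) lies at the very end of the fingers, on their centre line; the grasp point (between the pads) lies 19 mm behind it; z points along the fingers, y is the line along which they close (so a half turn about z gives the same grasp; the last joint's range is limited). The gripper opens to 85 mm and grips with 20 to 120 N. Pads are 22 mm wide; open, the fingers measure 114 mm over their backs; the gripper's body (76 mm by 85 mm) begins 54 mm behind the grasp point. The pads swing forward as they close: fully open they stand 13 mm farther back than shut.
Start: joints at [-1.365, 0.313, 1.498, -0, 1.331, -0.223], TCP at [218.273, -477.481, 231.294] pointing down, gripper open.
Joint ranges: [-2.94, 2.94], [-0.97, 2.17], [0.19, 2.56], [-1.23, 4.37], [0.02, 3.11], [-2.88, 2.88]. Speed limits (rad/s): [2.39, 2.39, 3.01, 3.14, 3.14, 3.14].

## Interface

Orientations are given as a unit quaternion [w, x, y, z].
In Python, from rig import ctrl, optics gives the robot as it stands. The module is installed in compiled form; this text tells all that it offers.
- The arm moves only by the shell command python3 -m handwheel 'ROWS' [FORCE]. ROWS is JSON, a list that holds one entry, the list of rows, each a list of 5 numbers: the gripper command: -1 is fully open, 1 is shut, values between are in proportion, then the shift along the world's x, y, z in units of 50 mm (1.0 is 50 mm), then the turn about the world's z in units of 8 degrees (1.0 is 8 degrees). In form: [[[gripper, tx, ty, tz, twist], ...]]. A call has 1 to 10 rows; each row shifts and turns the commanded pose from where the row before left it; what a row does not reach is not made up. A row lasts 1/10 s, in which the tool goes at most 50 mm and 8.59 degrees, less where a joint would pass 70% of its speed; a pose out of reach is approached as far as the arm can. A call is refused whole if a number of a shift passes 1 or a number of a turn 1, either way. A call with a gripper value outside its range is refused whole. The fingers move at their own pace and stop on an object; FORCE is the grip in N (left out, the last holds). Time passes only in rows, so rows that do not move let the fingers close. It gives the time, the measured TCP pose, the force, the opening and the grip force at its end, in the units of the state.
- ctrl.sense(): the state, without advancing time (a new reading comes with each control period).
- optics.capture(name): name is "scene" or "top" or "wrist"; returns a dict with "img" (420x560x3 uint8, blue, green, red), "K" (3x3 intrinsics, pixels), "R" (3x3) and "t" (3): a world point X has camera coordinates R X + t. Camera axes: x right, y down, z forward; pixel columns grow to the right and rows downward; lengths in mm; the calibration is good to about 2 mm. A picture is of the moment at which its call begins. There is no depth.
- ctrl.finish_job(): hands the job in; it is judged then, once.
The state is a dict: "time_s": time; "joints": joint angles; "dq": joint speeds; "tau": joint torques, N m; "eef_pos": TCP position; "ee_rot": TCP orientation; "force": force on the tool from outside, world axes, zero at the start; "wrist_torque": the same for the moment, N m; "grip_width": opening from 0.0 (shut) to 1.0 (fully open); "grip_force": force on a finger pad.
Only numpy, scipy, OpenCV 4.12 (cv2) and the standard library are available. Lean on these libraries where they do the work, as an engineer would, in place of code of your own. Each camera call takes 0.05 s, during which the arm holds its last target. There are 200 camera calls.

## Task

A miniature bottle has been taken out of the counter display case to show a customer. Set it down standing in the one empty bay of the case, then slide the case's clear window shut with gentle pressure until its spring catch clicks into the keeper. Leave the other stock and the things on the counter as they are.

Things in the scene. Friction and masses are not known exactly. Their poses are not given: they have to be found in the camera images.
- case: Counter display case, fixed: white floor, clear sides, aluminium top rails, green plinth; 310 mm (its x) by 480 mm (its y), rails' top 140 mm high. Origin: centre of its underside; z up. Its top: a fixed pane over the +y half, the sliding window over the -y half, which stands open. Under the opening is a white tray of six bays, five with a bottle like the one on the counter, one empty.
- empty_bay (a point): Centre of the floor of the empty bay, 15 mm above the counter; axes parallel to the case's. Bays are 82 mm (x) by 62 mm (y), dividers 3 mm thick and 22 mm high; bay centres are at x = -85, 0, 85 and y = -172, -107 mm in the case's frame; which one is empty varies. Neighbour bottles stand in the middle of their bays.
- mini_center (a point): Centre (57.5 mm above its foot) of the amber miniature glass bottle standing on the counter to the right of the case: 115 mm tall, body 36 mm in diameter up to 62 mm, slim neck (19 mm), gold cap 22 mm in diameter from 90 to 115 mm above the foot; 0.10 to 0.16 kg. z along the bottle.
- window (a joint): Opening of the sliding window in m along the case's y: 0.18 to 0.2 = open, 0 = nominally shut; closing moves it to the case's -y. 1 to 3 N of drag in its track. The keeper is screwed on through slotted holes, and set differently from case to case: the latched reading lies anywhere from -0.017 to +0.017.
- stile (a point): Sliding window: clear pane in an aluminium frame, 306 by 250 mm. This point: centre of the underside of its leading (-y) stile, 145 mm above the counter; axes as the case's. The stile is 16 mm wide (y), its top 10 mm above it, the pane's top 5 mm. The finger pull stands on the stile's middle, the black catch housing (top 36 mm above it) on its -x end.
- pull (a point): Centre of the finger pull, an upright aluminium bar on the leading stile: 120 mm long (x), 10 mm thick (y), 22 mm high, from 155 to 177 mm above the counter. Pushing its +y face towards the case's -y shuts the window. Pressing the window with over 25 N is too hard.
- bolt (a joint): Height of the window's spring bolt in m: about 0.004 riding on the rail, 0.007 on the keeper's lip, 0 dropped into the keeper (the click), which holds the window shut. The lip begins some 36 mm before the latched position; mounting it takes a push of 7 to 12 N. Then the bolt slides 23 mm along the lip's top, drops, the window gives way for some 5 mm and meets a stiff rubber buffer.
Things that resemble listed ones, but are neither listed nor needed, are in the scene too. Of the things like the part that bears mini_center, leave any that is pink; of the rest the larger one is meant.

How it is judged (in metres and radians):
On the way, in this order (a step that is already met when the one before it is completed fails the run):
1. the miniature, still held, is lowered on to the floor of the empty bay (horizontal distance between mini_center and empty_bay below 0.03 m and height (world z) of mini_center below 0.081 m and contact force between the fingers and mini above 0.5 N), for 0.05 s.
2. the miniature stands free in the empty bay (horizontal distance between mini_center and empty_bay below 0.03 m and height (world z) of mini_center below 0.076 m and angle between mini_center's own z axis and vertical below 0.1 rad and contact force between the fingers and mini below 0.1 N), for 0.2 s.
3. the window is shut and its bolt has dropped into the keeper (value of joint bolt below 0.0015 m and value of joint window below 0.02 m), for 0.2 s.
At the end, for the whole second after the job is handed in: The window is latched (its bolt dropped to within 1.5 mm of fully down in the keeper, window reading under 20 mm), and the miniature stands at rest in the bay that was empty: within 30 mm of the bay's centre, on the floor, upright within 0.1 rad (all of step 3 and horizontal distance between mini_center and empty_bay below 0.03 m and height (world z) of mini_center below 0.076 m and angle between mini_center's own z axis and vertical below 0.1 rad and linear speed of mini below 0.02 m/s); the robot touches nothing.
It fails at once if the robot presses on the window or its pull with more than 25 N (contact force between any of the fingers, the arm and window above 25 N).
It fails at once if another bottle in the case is moved by more than 30 mm or tipped (distance of any of stock0, stock1, stock2, stock3, stock4 from where it was at the start of the episode above 0.03 m or angle between any of stock0, stock1, stock2, stock3, stock4's own z axis and vertical above 0.4 rad).
It fails at once if the label roll, the red can or the bottle opener on the counter is moved by more than 20 mm (distance of any of label_roll, syrup_can, opener from where it was at the start of the episode above 0.02 m).
It also fails if it takes over 67 s, if anything falls off the work surface, if the arm or the gripper's body presses on something with over 40 N, if the wrist force passes 120 N, or if a joint passes its speed limit or range.

## Working session

There is one attempt and no reset: what is moved stays moved. The work goes in short steps, Python scripts to look and compute and a shell command to move; the robot and the scene stay as the last step left them, time stands still between calls to the robot, and variables do not carry over. Pictures are saved under pics/ and viewed, at most 10 in all, crops included, and the job is handed in when it is done.

```bash
mkdir -p pics; cat > h.py <<'E'
import cv2, numpy as np
from rig import ctrl, optics
def ray(c,u,v,z):
    d=c['R'].T@np.linalg.inv(c['K'])@np.array([u,v,1.]); o=-c['R'].T@c['t']
    return o+d*(z-o[2])/d[2]
def proj(c,X):
    p=c['K']@(c['R']@np.array(X,float)+c['t']); return p[:2]/p[2]
def snap(n,f):
    c=optics.capture(n); c={k:np.array(c[k]) for k in c if k in('img','K','R','t')}; c['t']=c['t'].ravel()
    cv2.imwrite(f'pics/{f}.png',c['img']); np.savez(f'pics/{f}.npz',**c); return c
def load(f): return dict(np.load(f'pics/{f}.npz'))
E
python3 - <<'E'
from h import *
for n in('scene','top'):
    c=snap(n,n+'0'); print(n,(-c['R'].T@c['t']).round(),c['R'][2].round(2))
print(ctrl.sense())
E
```

```text
scene [ 896. -151. 1011.] [-0.38  0.02 -0.93]
top [ 365. -134.  931.] [ 0.21 -0.   -0.98]
{'time_s': 0.1, 'joints': array([-1.36538929e+00,  3.13387252e-01,  1.49836588e+00,  1.03491705e-05,
        1.33098087e+00, -2.23408691e-01]), 'dq': array([ 0.00114541, -0.00061413, -0.00189023, -0.00150576,  0.00038194,
        0.0001715 ]), 'tau': array([ 1.93551787e-03, -4.12899256e+01, -2.60143054e+01, -1.73470103e-04,
        2.98892905e-03,  1.54117743e-05]), 'eef_pos': array([ 218.23167972, -477.24433974,  230.79398092]), 'ee_rot': array([-5.70606007e-04,  9.77102656e-01,  2.12767651e-01,  1.01620636e-05]), 'force': array([-0.12624009, -0.7464901 ,  0.12957582]), 'wrist_torque': array([-0.02846439,  0.04180161,  0.03985468]), 'grip_force': 0.0, 'grip_width': 1.000077714585552}
```

View pics/scene0.png

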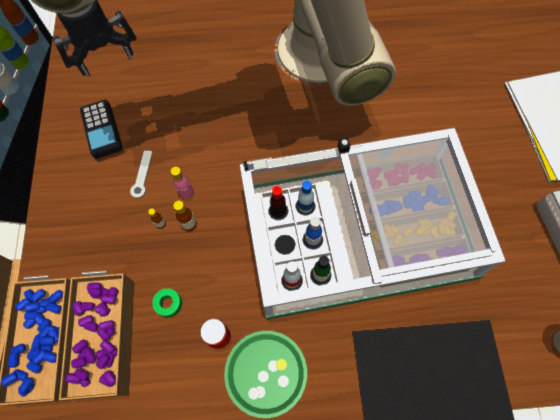

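View pics/top0.png

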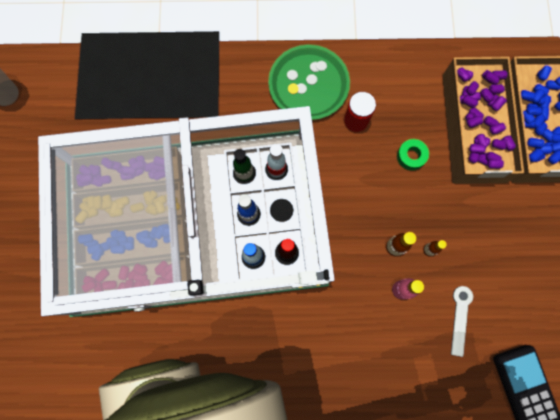

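The larger amber bottle has its cap at (410,239) in top and (180,206) in scene. The empty bay is the middle one at case y=-172, marked by a dark disc at top (281,210). The stile runs along x≈190 in top, with the catch at (195,287).

```bash
python3 - <<'E'
from h import *
for f in('top0','scene0'):
    c=load(f); hsv=cv2.cvtColor(c['img'],cv2.COLOR_BGR2HSV)
    m=cv2.inRange(hsv,(22,150,140),(33,255,255))
    n,l,s,ce=cv2.connectedComponentsWithStats(m)
    print(f,[(ce[i].round(1),s[i,4],ray(c,*ce[i],112)[:2].round(1)) for i in range(1,n) if s[i,4]>25])
    m=cv2.inRange(hsv,(0,0,190),(180,40,255)); m=cv2.morphologyEx(m,cv2.MORPH_OPEN,np.ones((3,3)))
    cs,_=cv2.findContours(m,cv2.RETR_EXTERNAL,2)
    for k in cs:
        if cv2.contourArea(k)>4000:
            h=cv2.convexHull(k); q=cv2.approxPolyDP(h,8,True)[:,0]
            print('white',cv2.contourArea(k),[(p,ray(c,*p,140)[:2].round()) for p in q])
    # dark disc
    m=cv2.inRange(hsv,(0,0,0),(180,255,60)); n,l,s,ce=cv2.connectedComponentsWithStats(m)
    print('dark',[(ce[i].round(1),s[i,4],ray(c,*ce[i],15)[:2].round(1),ray(c,*ce[i],181)[:2].round(1)) for i in range(1,n) if 60<s[i,4]<900])
c=load('top0'); cv2.imwrite('pics/z.png',cv2.resize(c['img'][95:325,25:345],None,fx=2.5,fy=2.5,interpolation=2))
E
```

```text
top0 [(array([292.4,  88.4]), np.int32(72), array([ 775.7, -162.7])), (array([409.5, 237.7]), np.int32(129), array([ 492.2, -360.4])), (array([441.5, 243.9]), np.int32(58), array([ 480.7, -415. ])), (array([417. , 286.1]), np.int32(141), array([ 409. , -367.3]))]
white 6615.5 [(array([186, 118], dtype=int32), array([708.,  28.])), (array([188, 297], dtype=int32), array([395.,  16.])), (array([ 42, 315], dtype=int32), array([370., 252.])), (array([ 38, 138], dtype=int32), array([674., 286.]))]
white 17369.5 [(array([309, 107], dtype=int32), array([ 725., -191.])), (array([333, 279], dtype=int32), array([ 421., -222.])), (array([207, 295], dtype=int32), array([398., -15.])), (array([190, 120], dtype=int32), array([704.,  21.]))]
white 20444.0 [(array([559,   0], dtype=int32), array([ 933., -664.])), (array([559,  36], dtype=int32), array([ 859., -654.])), (array([ 0, 43], dtype=int32), array([860., 373.])), (array([0, 0], dtype=int32), array([949., 383.]))]
dark [(array([537.7,  60.8]), np.int32(117), array([ 879.5, -683.4]), array([ 786.4, -583.9])), (array([476.8,  61.4]), np.int32(1
[... 2738 characters left out ...]
array([  3.4, 112.4]), np.int32(124), array([ 143.1, -837.9]), array([ 268.6, -723.3])), (array([342.6, 146.4]), np.int32(105), array([321.8,  26.8]), array([417.5,  -2.8])), (array([277.7, 207.9]), np.int32(316), array([ 473.8, -146.7]), array([ 544.1, -147.3])), (array([303.4, 207.6]), np.int32(84), array([478.1, -86.3]), array([547.7, -97. ])), (array([284.6, 244.2]), np.int32(263), array([ 564.9, -137.7]), array([ 620.1, -139.9])), (array([321.9, 266.7]), np.int32(231), array([624.7, -58.9]), array([669.9, -74.2])), (array([318.3, 279.1]), np.int32(67), array([652.3, -69.9]), array([692.9, -83.3])), (array([ 61.4, 345. ]), np.int32(233), array([ 747.9, -625.6]), array([ 772.6, -546.4]))]
```

View pics/z.png

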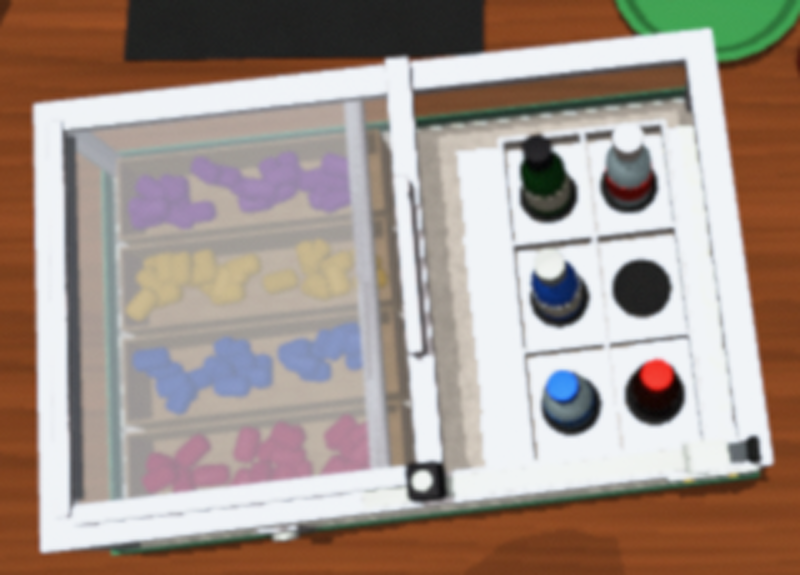

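```bash
python3 -m handwheel '[[[-0.3,0.546,0.234,0,0.894],[-0.3,0.546,0.234,0,0.894],[-0.3,0.546,0.234,0,0.894],[-0.3,0.546,0.234,0,0.894],[-0.3,0.546,0.234,0,0.894],[-0.3,0.546,0.234,0,0.894],[-0.3,0.546,0.234,0,0.894],[-0.3,0.546,0.234,0,0.894],[-0.3,0.546,0.234,0,0.894],[-0.3,0.546,0.234,0,0.894]]]' 40
python3 -m handwheel '[[[-0.3,0,0,0,0],[-0.3,0,0,0,0]]]'
python3 - <<'E'
from h import *
s=ctrl.sense(); print(s['eef_pos'],s['ee_rot'],s['grip_width'])
c=snap('wrist','w1'); print(-c['R'].T@c['t'])
hsv=cv2.cvtColor(c['img'],cv2.COLOR_BGR2HSV)
m=cv2.inRange(hsv,(22,150,140),(33,255,255))
n,l,st,ce=cv2.connectedComponentsWithStats(m)
print([(ce[i].round(1),st[i],ray(c,*ce[i],115)[:2].round(1)) for i in range(1,n) if st[i,4]>25])
E
```

```text
time_s: 1.1
eef_pos: [492.3, -359.7, 230.9]
ee_rot: [-0.0, 0.667, 0.745, 0.0]
force: [-0.4, -0.3, 0.5]
grip_width: 0.652
grip_force: 0.0
time_s: 1.3
eef_pos: [491.3, -360.2, 230.7]
ee_rot: [-0.001, 0.669, 0.744, -0.0]
force: [0.2, -0.6, -0.1]
grip_width: 0.648
grip_force: 0.0
[ 491.27252495 -360.20526217  230.73213462] [-5.36996256e-04  6.68674110e-01  7.43555404e-01 -8.42486179e-05] 0.6479273895511821
[ 482.92275859 -293.39711802  374.072431  ]
[(array([270.1, 247.7]), array([265, 243,  11,  10,  85], dtype=int32), array([ 484.4, -410.4]))]
```

View pics/w1.png

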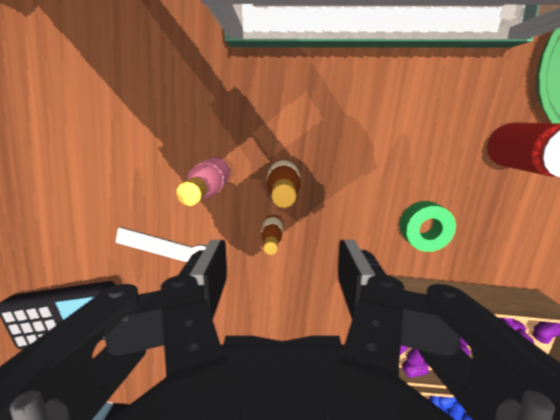

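Wrist view: the larger amber bottle has its cap top at about (284,195). The small amber is at (271,247) and the pink one at (190,193). The opener's ring at (200,250) is low and clear of the fingers.

```bash
python3 - <<'E'
from h import *
c=load('w1')
hsv=cv2.cvtColor(c['img'],cv2.COLOR_BGR2HSV)[150:225,255:310]
m=cv2.inRange(hsv,(14,120,110),(33,255,255))
n,l,st,ce=cv2.connectedComponentsWithStats(m)
for i in range(1,n):
  if st[i,4]>25: p=ce[i]+[255,150]; print(p,st[i],ray(c,*p,113)[:2])
print(ray(c,284,193,115), proj(c,[491,-360,115]),proj(c,[491,-360,90]),proj(c,[491,-360,0]))
for f,(u,v),z in(('top0',(191,202),177),('top0',(196,288),181),('scene0',(343,146),181)):
  print(f,ray(load(f),u,v,z))
E
```

```text
[283.39202658 193.47674419] [ 16  29  26  30 602] [ 491.10094242 -358.33770811]
[ 491.52268139 -357.35535498  115.        ] [283.08665561 195.84152427] [282.9920007  189.30450585] [282.75106984 172.66543739]
top0 [545.87566433   8.14500355 177.        ]
top0 [407.29934015  -3.75986905 181.        ]
scene0 [416.57387727  -1.73787643 181.        ]
```

```bash
python3 -m handwheel '[[[-0.3,0,0.02,-0.49,0],[-0.3,0,0,-0.49,0],[-0.3,0,0,-0.49,0],[-0.3,0,0,-0.49,0],[-0.3,0,0,-0.49,0],[-0.3,0,0,-0.49,0],[-0.3,0,0,0,0],[-0.3,0,0,0,0]]]'
python3 -m handwheel '[[[1,0,0,0,0],[1,0,0,0,0],[1,0,0,0,0],[1,0,0,0,0],[1,0,0,0,0],[1,0,0,0,0],[1,0,0,0,0],[1,0,0,0,0]]]' 40
python3 -m handwheel '[[[1,0,0,0.2,0],[1,0,0,0.8,0],[1,0,0,0.9,0],[1,0,0,0.9,0],[1,0,0,0,0],[1,0,0,0,0]]]'
python3 - <<'E'
from h import *
snap('wrist','w2')
s=ctrl.sense(); print(s['force'],s['eef_pos'])
E
```

```text
time_s: 2.15
eef_pos: [490.9, -360.1, 85.1]
ee_rot: [0.0, 0.669, 0.743, -0.0]
force: [-0.1, 0.2, 1.3]
grip_width: 0.652
grip_force: 0.0
time_s: 2.95
eef_pos: [491.8, -360.0, 85.6]
ee_rot: [0.001, 0.669, 0.744, -0.0]
force: [-0.2, 0.2, 5.8]
grip_width: 0.245
grip_force: 39.3
time_s: 3.55
eef_pos: [491.2, -359.4, 225.0]
ee_rot: [0.001, 0.669, 0.744, -0.0]
force: [0.1, 0.6, -3.1]
grip_width: 0.244
grip_force: 39.5
[ 0.99945669 -0.08530002 -1.4570434 ] [ 490.88710613 -359.09039835  223.48408944]
```

View pics/w2.png

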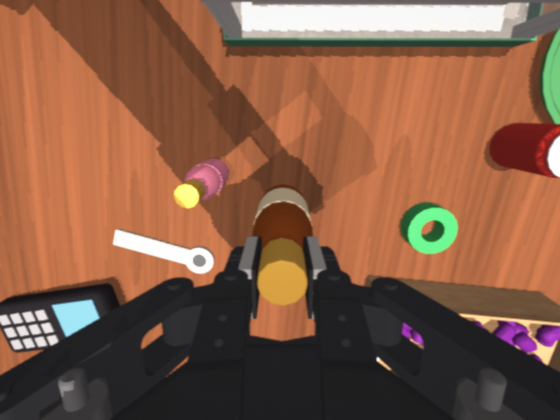

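The bottle hangs straight in the fingers, with its cap at (283,280). Carrying it over the bay.

```bash
python3 -m handwheel '[[[1,0,0,0.5,0],[1,0,0,0.5,0],[1,0.214,0.63,0,0],[1,0.213,0.63,0,0],[1,0.213,0.63,0,0],[1,0.213,0.63,0,0],[1,0.213,0.63,0,0],[1,0.213,0.63,0,0],[1,0.213,0.63,0,0],[1,0,0,0,0]]]'
python3 -m handwheel '[[[1,0,0,0,0],[1,0,0,0,0],[1,0,0,0,0]]]'
python3 - <<'E'
from h import *
c=snap('wrist','w3'); s=ctrl.sense(); print(s['eef_pos'],s['grip_width'],s['force'])
print(proj(c,[565.6,-138.8,15]))
E
```

```text
time_s: 4.6
eef_pos: [566.2, -135.4, 272.6]
ee_rot: [-0.002, 0.667, 0.745, -0.0]
force: [0.6, 0.4, -0.6]
grip_width: 0.242
grip_force: 39.5
time_s: 4.9
eef_pos: [565.5, -140.0, 273.8]
ee_rot: [-0.0, 0.669, 0.743, -0.0]
force: [0.0, -0.8, -2.0]
grip_width: 0.243
grip_force: 39.5
[ 565.56646334 -139.89044277  273.96629149] 0.24240281034622704 [ 0.82555691  0.21048758 -1.53753345]
[283.03660742 168.19128955]
```

View pics/w3.png

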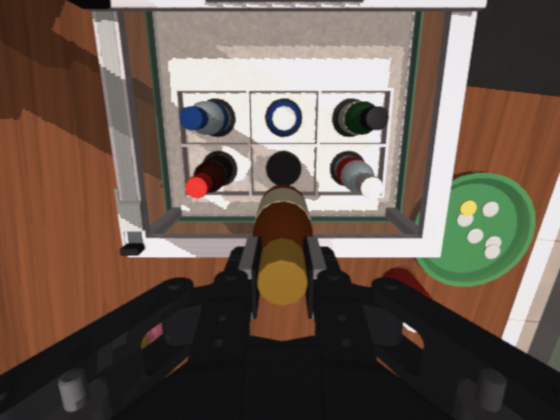

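The bay disc is at (284,168), exactly where the measured centre projects, and the neighbours stand clear. Lowering.

```bash
python3 -m handwheel '[[[1,0,0.02,-0.5,0],[1,0,0,-0.5,0],[1,0,0,-0.5,0],[1,0,0,-0.5,0],[1,0,0,-0.5,0],[1,0,0,-0.4,0],[1,0,0,-0.3,0],[1,0,0,-0.2,0],[1,0,0,0,0],[1,0,0,0,0]]]'
python3 -m handwheel '[[[1,0,0,-0.03,0],[1,0,0,-0.02,0],[1,0,0,0,0],[1,0,0,0,0]]]'
```

```text
time_s: 5.95
eef_pos: [566.1, -138.3, 104.9]
ee_rot: [0.0, 0.669, 0.744, 0.0]
force: [-1.1, -0.2, -0.7]
grip_width: 0.244
grip_force: 39.5
time_s: 6.35
eef_pos: [565.9, -138.0, 102.0]
ee_rot: [0.0, 0.669, 0.744, 0.0]
force: [0.5, 0.1, -1.4]
grip_width: 0.242
grip_force: 39.5
```

```bash
python3 -m handwheel '[[[1,0,0,-0.02,0],[1,0,0,-0.02,0],[1,0,0,0,0],[1,0,0,0,0],[1,0,0,0,0]]]'
```

```text
time_s: 6.85
eef_pos: [566.3, -138.1, 100.6]
ee_rot: [0.001, 0.669, 0.744, 0.0]
force: [0.4, -0.3, 5.1]
grip_width: 0.245
grip_force: 40.0
```

The bottle is on the floor. Releasing and retreating upwards.

```bash
python3 -m handwheel '[[[0.3,0,0,0,0],[0.2,0,0,0,0],[0,0,0,0,0],[-0.2,0,0,0,0],[-0.3,0,0,0,0],[-0.3,0,0,0,0],[-0.3,0,0,0,0],[-0.3,0,0,0,0],[-0.3,0,0,0,0],[-0.3,0,0,0,0]]]'
python3 -m handwheel '[[[-0.3,0,0,0.2,0],[-0.3,0,0,0.4,0],[-0.3,0,0,0.6,0],[-0.3,0,0,0.8,0],[-0.3,0,0,0.8,0],[-0.3,0,0,0.7,0],[-0.3,0,0,0,0],[-0.3,0,0,0,0]]]'
python3 - <<'E'
from h import *
s=ctrl.sense(); print(s['eef_pos'])
c=snap('wrist','w4'); snap('top','top4')
E
```

```text
time_s: 7.85
eef_pos: [565.9, -138.0, 99.8]
ee_rot: [0.0, 0.669, 0.744, 0.0]
force: [0.1, 0.4, -0.2]
grip_width: 0.65
grip_force: 0.0
time_s: 8.65
eef_pos: [565.8, -138.0, 275.5]
ee_rot: [0.001, 0.669, 0.744, 0.0]
force: [0.1, -0.0, -1.4]
grip_width: 0.648
grip_force: 0.0
[ 565.84435453 -137.95641908  275.51124402]
```

View pics/w4.png

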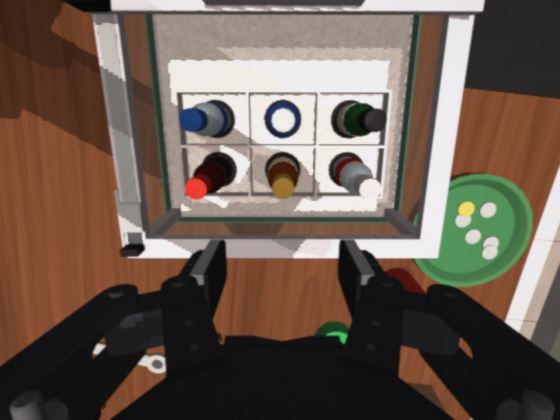

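The bottle stands alone in its bay (cap at (282,187)), in line with its neighbours. Next I close the fingers and move over the window to measure the pull.

```bash
python3 -m handwheel '[[[1,-0.06,0.457,0,0],[1,-0.06,0.457,0,0],[1,-0.06,0.457,0,0],[1,-0.06,0.457,0,0],[1,-0.06,0.457,0,0],[1,-0.06,0.457,0,0],[1,-0.06,0.457,0,0],[1,-0.06,0.457,0,0],[1,0,0,0,0],[1,0,0,0,0]]]' 40
python3 - <<'E'
from h import *
s=ctrl.sense(); print(s['eef_pos'],s['grip_width'])
c=snap('wrist','w5'); print(proj(c,[545.9,8.1,177]))
E
```

```text
time_s: 9.75
eef_pos: [541.7, 44.7, 274.0]
ee_rot: [-0.001, 0.668, 0.744, -0.001]
force: [-0.2, -0.9, 0.0]
grip_width: -0.003
grip_force: 0.0
[541.66018724  44.71243554 273.99545225] -0.00282363488909368
[283.84459147 243.39949861]
```

View pics/w5.png

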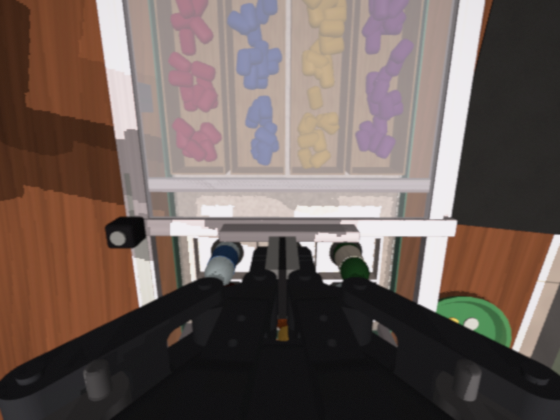

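```bash
python3 - <<'E'
from h import *
c=load('w5'); g=cv2.cvtColor(c['img'],6)
for u in(235,345,170,400): print(u,g[212:246,u])
R=6.1*np.pi/180; ex=np.array([np.cos(R),np.sin(R)]); ey=np.array([-ex[1],ex[0]]); C=np.array([547.5,31])
f=lambda u,v,z:(lambda p:(p.round(1),((p-C)@ex).round(1),((p-C)@ey).round(1)))(ray(c,u,v,z)[:2])
for a in((170,218,155),(170,235.5,155),(400,218,155),(400,235.5,155),(220,226,155),(357,226,155),(288,226,155),(288,234,177),(288,238,177),(288,243,177)): print(a,*f(*a))
cv2.imwrite('pics/z5.png',cv2.resize(c['img'][205:260,95:475],None,fx=2.1,fy=6,interpolation=0))
E
```

```text
235 [209 208 207 203 184 143 104  98 123 134 132 117  90  78  80  80  80  81
  87 104 124 134 138 139 137 137 136 137 131 109  66  48  67  85]
345 [240 240 240 239 229 170 120 131 197 225 228 214 141  93  90  89  87  89
  93 109 133 150 180 224 232 232 229 225 210 146  77  38  34  58]
170 [118 120 120 121 126 122 100 113 152 168 182 210 219 220 220 220 221 221
 221 221 220 219 210 174 119  93  92  91  91  91  91  92  91  91]
400 [102 102 102 102 107 117 111 129 197 233 239 239 239 239 239 239 239 239
 239 239 239 239 239 227 151  89  83  85  86  87  87  90  93  94]
(170, 218, 155) [441.4  12.4] -107.4 -7.3
(170, 235.5, 155) [441.6  -4.8] -109.1 -24.3
(400, 218, 155) [649.3  34.7] 101.6 -7.2
(400, 235.5, 155) [652.9  17.9] 103.4 -24.2
(220, 226, 155) [487.1   9.5] -62.4 -15.0
(357, 226, 155) [611.8  22.9] 63.1 -14.9
(288, 226, 155) [549.   16.1] -0.1 -14.9
(288, 234, 177) [548.5  17. ] -0.5 -14.0
(288, 238, 177) [548.9  13.4] -0.5 -17.7
(288, 243, 177) [549.4   8.8] -0.5 -22.2
```

View pics/z5.png

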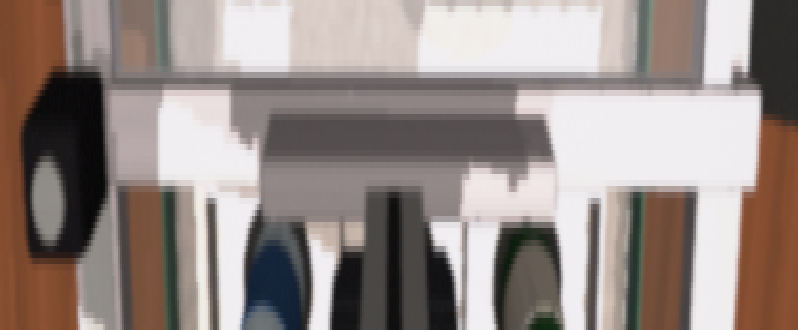

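The pull's top face spans rows 231–241 in the wrist view, so its +y face lies at case y≈-11. The fingers come down behind it, at case y≈+15.

```bash
python3 -m handwheel '[[[1,0.084,0.024,-0.4,0],[1,0,0,-0.5,0],[1,0,0,-0.5,0],[1,0,0,-0.4,0],[1,0,0,-0.3,0],[1,0,0,-0.12,0],[1,0,0,0,0],[1,0,0,0,0]]]'
python3 -m handwheel '[[[1,0.008,-0.08,0,0],[1,0.008,-0.08,0,0],[1,0.006,-0.06,0,0],[1,0.004,-0.04,0,0],[1,0.004,-0.04,0,0],[1,0.004,-0.04,0,0]]]'
```

```text
time_s: 10.6
eef_pos: [546.5, 45.6, 164.5]
ee_rot: [0.0, 0.669, 0.743, 0.0]
force: [-0.8, 0.8, 0.3]
grip_width: 0.001
grip_force: 0.0
time_s: 11.2
eef_pos: [547.8, 29.2, 163.9]
ee_rot: [-0.0, 0.669, 0.744, 0.0]
force: [0.4, 3.0, 0.5]
grip_width: 0.004
grip_force: 1.5
```

Contact at 3 N of drag. Sliding the free part.

```bash
python3 -m handwheel '[[[1,0.009,-0.08,0,0],[1,0.009,-0.08,0,0],[1,0.009,-0.08,0,0],[1,0.009,-0.08,0,0],[1,0.009,-0.08,0,0],[1,0.009,-0.08,0,0],[1,0.009,-0.08,0,0],[1,0.009,-0.08,0,0],[1,0.009,-0.08,0,0],[1,0.009,-0.08,0,0]]]'
python3 -m handwheel '[[[1,0.009,-0.08,0,0],[1,0.009,-0.08,0,0],[1,0.009,-0.08,0,0],[1,0.009,-0.08,0,0],[1,0.009,-0.08,0,0],[1,0.009,-0.08,0,0],[1,0.009,-0.08,0,0],[1,0.009,-0.08,0,0],[1,0.009,-0.08,0,0],[1,0.009,-0.08,0,0]]]'
python3 -m handwheel '[[[1,0.009,-0.08,0,0],[1,0.009,-0.08,0,0],[1,0.009,-0.08,0,0],[1,0.009,-0.08,0,0],[1,0.009,-0.08,0,0],[1,0,0,0,0],[1,0,0,0,0],[1,0,0,0,0]]]'
```

```text
time_s: 12.2
eef_pos: [552.2, -11.3, 163.7]
ee_rot: [-0.0, 0.669, 0.744, -0.0]
force: [-3.1, 3.0, 1.5]
grip_width: -0.0
grip_force: 2.0
time_s: 13.2
eef_pos: [556.7, -51.3, 163.7]
ee_rot: [-0.0, 0.669, 0.744, -0.0]
force: [-2.9, 3.5, -0.9]
grip_width: -0.001
grip_force: 2.0
time_s: 14.0
eef_pos: [559.4, -71.3, 164.1]
ee_rot: [0.001, 0.669, 0.744, 0.0]
force: [0.0, -0.6, -0.7]
grip_width: 0.0
grip_force: 0.0
```

```bash
python3 -m handwheel '[[[1,0.0032,-0.03,0,0],[1,0.0032,-0.03,0,0],[1,0.0032,-0.03,0,0],[1,0.0032,-0.03,0,0],[1,0.0032,-0.03,0,0],[1,0.0032,-0.03,0,0],[1,0.0032,-0.03,0,0],[1,0.0032,-0.03,0,0],[1,0.0032,-0.03,0,0],[1,0.0032,-0.03,0,0]]]'
python3 -m handwheel '[[[1,0.0032,-0.03,0,0],[1,0.0032,-0.03,0,0],[1,0.0032,-0.03,0,0],[1,0.0032,-0.03,0,0]]]'
python3 -m handwheel '[[[1,0.0022,-0.02,0,0],[1,0.0022,-0.02,0,0],[1,0.0022,-0.02,0,0],[1,0.0022,-0.02,0,0]]]'
```

```text
time_s: 15.0
eef_pos: [560.7, -86.1, 163.8]
ee_rot: [0.0, 0.669, 0.744, 0.0]
force: [0.9, 2.9, 2.3]
grip_width: 0.001
grip_force: 1.4
time_s: 15.4
eef_pos: [561.3, -92.1, 163.8]
ee_rot: [-0.0, 0.669, 0.744, -0.0]
force: [0.5, 3.3, 1.4]
grip_width: -0.005
grip_force: 1.4
time_s: 15.8
eef_pos: [561.7, -96.0, 163.8]
ee_rot: [-0.0, 0.669, 0.744, -0.0]
force: [0.9, 2.8, 1.6]
grip_width: 0.001
grip_force: 1.3
```

```bash
R='s/.*//'; f(){ grep -E 'eef_pos|force: \['; }
python3 -m handwheel '[[[1,0.0022,-0.02,0,0],[1,0.0022,-0.02,0,0],[1,0.0022,-0.02,0,0],[1,0.0022,-0.02,0,0]]]'|f
python3 -m handwheel '[[[1,0.0022,-0.02,0,0],[1,0.0022,-0.02,0,0],[1,0.0022,-0.02,0,0],[1,0.0022,-0.02,0,0]]]'|f
python3 -m handwheel '[[[1,0.0022,-0.02,0,0],[1,0.0022,-0.02,0,0],[1,0.0022,-0.02,0,0],[1,0.0022,-0.02,0,0]]]'|f
python3 -m handwheel '[[[1,0.0022,-0.02,0,0],[1,0.0022,-0.02,0,0],[1,0.0022,-0.02,0,0],[1,0.0022,-0.02,0,0]]]'|f
python3 -m handwheel '[[[1,0.0022,-0.02,0,0],[1,0.0022,-0.02,0,0],[1,0.0022,-0.02,0,0],[1,0.0022,-0.02,0,0]]]'|f
```

```text
eef_pos: [562.1, -100.1, 163.8]
force: [-0.2, 3.1, 1.0]
eef_pos: [562.5, -104.1, 163.8]
force: [-1.8, 2.7, 0.7]
eef_pos: [563.0, -108.1, 163.8]
force: [-2.1, 1.9, 1.7]
eef_pos: [563.4, -112.1, 163.7]
force: [-1.2, 3.0, 0.3]
eef_pos: [563.8, -116.0, 163.7]
force: [-2.2, 2.3, 1.2]
```

```bash
f(){ grep -E 'eef_pos|force: \['; }
python3 -m handwheel '[[[1,0.0022,-0.02,0,0],[1,0.0022,-0.02,0,0],[1,0.0022,-0.02,0,0]]]'|f
python3 -m handwheel '[[[1,0.0022,-0.02,0,0],[1,0.0022,-0.02,0,0],[1,0.0022,-0.02,0,0]]]'|f
python3 -m handwheel '[[[1,0.0022,-0.02,0,0],[1,0.0022,-0.02,0,0],[1,0.0022,-0.02,0,0]]]'|f
python3 -m handwheel '[[[1,0.0022,-0.02,0,0],[1,0.0022,-0.02,0,0],[1,0.0022,-0.02,0,0]]]'|f
python3 -m handwheel '[[[1,0.0022,-0.02,0,0],[1,0.0022,-0.02,0,0],[1,0.0022,-0.02,0,0]]]'|f
```

```text
eef_pos: [564.2, -119.0, 163.7]
force: [-2.8, 2.3, -0.6]
eef_pos: [564.5, -122.1, 163.7]
force: [-1.3, 2.4, 0.5]
eef_pos: [564.9, -125.1, 163.7]
force: [-2.7, 2.7, -0.2]
eef_pos: [565.2, -128.0, 163.8]
force: [-2.6, 2.7, -0.6]
eef_pos: [565.5, -131.0, 163.7]
force: [-1.5, 3.7, -0.6]
```

```bash
f(){ grep -E 'eef_pos|force: \['; }
python3 -m handwheel '[[[1,0.0022,-0.02,0,0],[1,0.0022,-0.02,0,0]]]'|f
python3 -m handwheel '[[[1,0.0022,-0.02,0,0],[1,0.0022,-0.02,0,0]]]'|f
python3 -m handwheel '[[[1,0.0022,-0.02,0,0],[1,0.0022,-0.02,0,0]]]'|f
python3 -m handwheel '[[[1,0.0022,-0.02,0,0],[1,0.0022,-0.02,0,0]]]'|f
```

```text
eef_pos: [565.7, -132.2, 163.7]
force: [-2.8, 8.6, 0.8]
eef_pos: [565.8, -134.0, 163.8]
force: [-3.0, 6.0, 1.2]
eef_pos: [566.1, -136.5, 163.8]
force: [-2.1, 4.6, 0.9]
eef_pos: [566.4, -138.8, 163.8]
force: [-3.1, 4.7, -1.0]
```

The lip was mounted at TCP y≈-133 with an 8.6 N push. The drop is due near y≈-156 to -161.

```bash
f(){ grep -E 'eef_pos|force: \['; }
python3 -m handwheel '[[[1,0.0022,-0.02,0,0],[1,0.0022,-0.02,0,0],[1,0.0022,-0.02,0,0],[1,0.0022,-0.02,0,0]]]'|f
python3 -m handwheel '[[[1,0.0022,-0.02,0,0],[1,0.0022,-0.02,0,0],[1,0.0022,-0.02,0,0],[1,0.0022,-0.02,0,0]]]'|f
python3 -m handwheel '[[[1,0.0022,-0.02,0,0],[1,0.0022,-0.02,0,0],[1,0.0022,-0.02,0,0],[1,0.0022,-0.02,0,0]]]'|f
python3 -m handwheel '[[[1,0.0022,-0.02,0,0],[1,0.0022,-0.02,0,0]]]'|f
python3 -m handwheel '[[[1,0.0022,-0.02,0,0]]]'|f
```

```text
eef_pos: [566.9, -143.1, 163.8]
force: [-1.1, 3.3, -0.2]
eef_pos: [567.3, -147.0, 163.8]
force: [-2.2, 3.6, -0.8]
eef_pos: [567.8, -151.1, 163.8]
force: [-2.0, 2.9, -0.9]
eef_pos: [568.0, -153.1, 163.8]
force: [-2.1, 2.6, -1.0]
eef_pos: [568.1, -154.1, 163.8]
force: [-2.9, 2.6, -0.7]
```

```bash
f(){ grep -E 'eef_pos|force: \['; }
python3 -m handwheel '[[[1,0.0022,-0.02,0,0]]]'|f
python3 -m handwheel '[[[1,0.0022,-0.02,0,0]]]'|f
python3 -m handwheel '[[[1,0.0022,-0.02,0,0]]]'|f
python3 -m handwheel '[[[1,0.0022,-0.02,0,0]]]'|f
```

```text
eef_pos: [568.2, -155.1, 163.8]
force: [-2.9, 3.0, -0.4]
eef_pos: [568.3, -156.1, 163.8]
force: [-2.3, 3.2, -0.3]
eef_pos: [568.4, -157.1, 163.8]
force: [-1.7, 3.7, -0.2]
eef_pos: [568.5, -158.1, 163.8]
force: [-2.2, 2.5, -0.7]
```

```bash
f(){ grep -E 'eef_pos|force: \['; }
python3 -m handwheel '[[[1,0.0022,-0.02,0,0]]]'|f
python3 -m handwheel '[[[1,0.0022,-0.02,0,0]]]'|f
python3 -m handwheel '[[[1,0.0022,-0.02,0,0]]]'|f
python3 -m handwheel '[[[1,0.0022,-0.02,0,0]]]'|f
```

```text
eef_pos: [568.6, -159.1, 163.8]
force: [-2.5, 3.5, -0.2]
eef_pos: [568.8, -160.1, 163.8]
force: [-2.0, 2.2, -1.1]
eef_pos: [569.1, -161.4, 163.9]
force: [0.6, 0.2, -0.1]
eef_pos: [569.4, -162.5, 164.1]
force: [-0.3, -0.1, 0.2]
```

The force fell to zero at y≈-161, so the bolt dropped. I'll follow gently to confirm the buffer.

```bash
f(){ grep -E 'eef_pos|force: \['; }
python3 -m handwheel '[[[1,0.0022,-0.02,0,0]]]'|f
python3 -m handwheel '[[[1,0.0022,-0.02,0,0]]]'|f
python3 -m handwheel '[[[1,0.0011,-0.01,0,0]]]'|f
```

```text
eef_pos: [569.4, -163.5, 164.1]
force: [-0.2, -0.8, 0.2]
eef_pos: [569.4, -164.3, 164.0]
force: [-0.3, 0.4, -0.5]
eef_pos: [569.3, -164.8, 163.9]
force: [0.2, -0.3, 0.3]
```

```bash
f(){ grep -E 'eef_pos|force: \['; }
python3 -m handwheel '[[[1,0.0011,-0.01,0,0]]]'|f
python3 -m handwheel '[[[1,0.0011,-0.01,0,0]]]'|f
python3 -m handwheel '[[[1,0.0011,-0.01,0,0]]]'|f
```

```text
eef_pos: [569.3, -165.1, 163.8]
force: [-0.2, 0.3, 0.5]
eef_pos: [569.4, -165.4, 163.8]
force: [-0.4, 1.2, 0.7]
eef_pos: [569.4, -165.8, 163.9]
force: [-0.1, 2.3, 0.3]
```

```bash
f(){ grep -E 'eef_pos|force: \['; }
python3 -m handwheel '[[[1,0.0011,-0.01,0,0]]]'|f
python3 -m handwheel '[[[1,0.0005,-0.005,0,0]]]'|f
```

```text
eef_pos: [569.5, -166.3, 163.8]
force: [-0.5, 1.2, 0.4]
eef_pos: [569.5, -166.5, 163.8]
force: [-0.3, 3.3, 0.6]
```

```bash
f(){ grep -E 'eef_pos|force: \['; }
python3 -m handwheel '[[[1,0.0011,-0.01,0,0]]]'|f
python3 -m handwheel '[[[1,0.0011,-0.01,0,0]]]'|f
python3 -m handwheel '[[[1,0,0,0,0]]]'|f
```

```text
eef_pos: [569.5, -166.5, 163.8]
force: [-1.2, 6.4, 2.6]
eef_pos: [569.5, -166.5, 163.8]
force: [-1.6, 9.2, 3.3]
eef_pos: [569.5, -166.6, 163.8]
force: [-0.6, 7.6, 2.7]
```

It stalls at y=-166.5 with 9 N, which is the buffer, 5 mm past the drop as specified. Backing off and checking.

```bash
python3 -m handwheel '[[[1,-0.004,0.04,0,0],[1,-0.016,0.15,0,0],[1,-0.016,0.15,0,0],[1,0,0,0.3,0],[1,0,0,0.7,0],[1,0,0,0.9,0],[1,0,0,0.9,0],[1,0,0.5,0,0],[1,0,0.5,0,0],[1,0,0.5,0,0]]]'
python3 -m handwheel '[[[1,0,0.5,0,0],[1,0,0.5,0,0],[1,0,0.5,0,0],[1,0,0.5,0,0],[1,0,0.5,0,0],[1,0,0,0,0],[1,0,0,0,0],[1,0,0,0,0]]]'
python3 - <<'E'
from h import *
c=snap('top','top9')
cv2.imwrite('pics/z9.png',cv2.resize(c['img'][95:325,165:445],None,fx=2.5,fy=2.5,interpolation=2))
E
```

```text
time_s: 24.5
eef_pos: [567.6, -74.6, 304.0]
ee_rot: [0.0, 0.669, 0.744, -0.0]
force: [0.5, 0.6, -0.1]
grip_width: -0.002
grip_force: 0.0
time_s: 25.3
eef_pos: [567.8, 48.6, 303.7]
ee_rot: [0.0, 0.669, 0.743, -0.0]
force: [0.6, -0.2, -0.1]
grip_width: -0.001
grip_force: 0.0
```

View pics/z9.png

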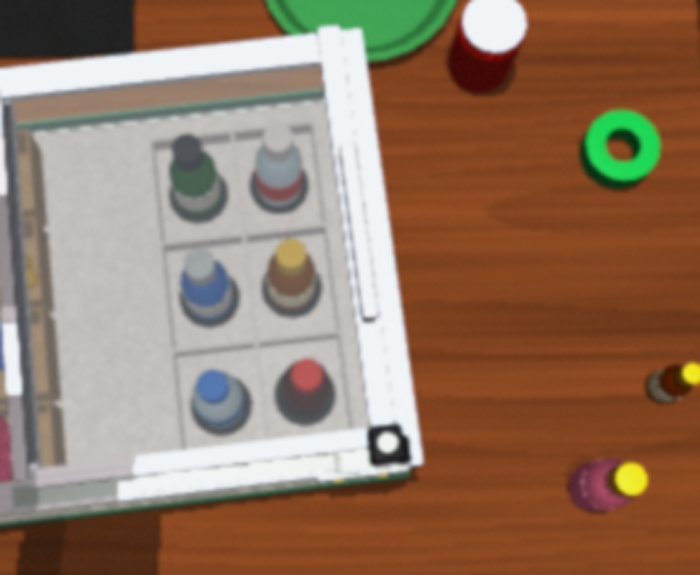

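The window is shut with the catch housing at the keeper (388,443). All six bottles are upright under it and the counter items are where they were. Handing in.

```bash
python3 -c "
from rig import ctrl
print(ctrl.finish_job())"
```

```text
the job is handed in; nothing more can be done
None
```

The miniature is standing in the formerly empty bay and the window is shut; the catch's drop and the stop on the buffer were both felt (9 N measured at most), and the job is handed in with no verdict returned.

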